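Change over the rotors of a tube rotator

TASK

Change over the lab rotator: the disc rotor goes into the drive unit, the used thick roller from the drive unit goes onto the drip-tray stand, and the slim spindle goes from there onto the plywood storage stand. Every stand you need is occupied, so park one rotor on the empty spare stand on the way, letting its axle sit right down in both slots. Finish with every axle at the bottom of both its slots; never let a rotor down onto the bench, and leave the wash bottle, tube rack and vial where they are.

Things in the scene. Friction and masses are not known exactly. Their poses are not given: they have to be found in the camera images.
- roller_c (a point): Thick roller: black rubber cylinder 44 mm in diameter with a steel axle stub at each end, 0.15 to 0.31 kg; starts in the drive unit. Point: its middle, on the axle; y along the axle (x, z turn freely about it). Axle 10 mm thick, 160 long; thicker part 100 long, so 10 mm endplay either way. Grasp across its middle.
- disc_c (a point): Disc rotor: white hub 26 mm in diameter with two discs 64 mm in diameter (6 thick, at y = +-41 mm, ring of dark holes), 0.11 to 0.22 kg; starts on the storage stand. Point: its middle, on the axle; y along the axle (x, z turn freely about it). Axle 10 mm thick, 160 long; thicker part 100 long, so 10 mm endplay either way. Grasp the hub between the discs.
- slim_c (a point): Slim spindle: brass rod 16 mm in diameter with a collar 24 in diameter, 8 wide at y = +-46 mm, 0.1 to 0.2 kg; starts on the drip-tray stand. Point: its middle, on the axle; y along the axle (x, z turn freely about it). Axle 10 mm thick, 160 long; thicker part 100 long, so 10 mm endplay either way. Grasp across its middle.
- drive_seat (a point): Drive unit: white base 12 mm high, grey cheeks; beyond the +y cheek a white motor housing 97 mm high, 70 wide in x, from y = 95 to 155 mm. Point midway between its two slots, 75 mm above the bench, where the middle of a seated axle lies; y runs from slot to slot, z up. Fixed. Cheeks and slots as on the spare stand. 
- drip_seat (a point): Drip-tray stand: cheeks in an open steel tray 90 x 176 mm with a rim 25 mm high. Point midway between its two slots, 75 mm above the bench, where the middle of a seated axle lies; y runs from slot to slot, z up. Fixed. Cheeks and slots as on the spare stand. 
- store_seat (a point): Storage stand: plywood cheeks on a plywood slab 78 x 166 mm, 22 mm thick. Point midway between its two slots, 75 mm above the bench, where the middle of a seated axle lies; y runs from slot to slot, z up. Fixed. Cheeks and slots as on the spare stand. 
- spare_seat (a point): Spare stand, empty: two bare aluminium cheeks (56 wide, 10 thick, 100 mm high, middles at y = +-65 mm) on a bar 8 mm high. Each has a slot open upward: mouth 36 mm, narrowing to 14 at 84 mm height, flat bottom at 70. Point midway between the slots, 75 mm above the bench, where the middle of a seated axle lies; y from slot to slot, z up. Fixed.
- wash_bottle: Bystander: white wash bottle, 68 mm in diameter, 160 mm to the top of its blue cap, with a bent spout up to 203 mm. Origin at the centre of its underside.
- tube_rack: Bystander: green tube rack, a block 60 x 180 x 50 mm (x, y, z) with four holes. Origin at the centre of its underside.
- vial: Bystander: small amber vial, 26 mm in diameter, 50 mm high, standing between the stands. Origin at the centre of its underside.
Not all that is in view belongs to the job. Of the things shaped like the part that bears slim_c, the brass one is meant. What is shaped like the part that bears roller_c but blue is not meant.

How it is judged (in metres and radians):
On the way:
1. one rotor is parked on the spare stand, its axle down in both slots (((horizontal distance between roller_c and spare_seat below 0.014 m and z of roller_c in the frame of spare_seat between -0.004 and 0.004 m and angle between the y axis of roller_c and the y axis of spare_seat, either way round below 0.06 rad) or (horizontal distance between disc_c and spare_seat below 0.014 m and z of disc_c in the frame of spare_seat between -0.004 and 0.004 m and angle between the y axis of disc_c and the y axis of spare_seat, either way round below 0.06 rad) or (horizontal distance between slim_c and spare_seat below 0.014 m and z of slim_c in the frame of spare_seat between -0.004 and 0.004 m and angle between the y axis of slim_c and the y axis of spare_seat, either way round below 0.06 rad))), for 0.2 s.
At the end, for the whole second after the job is handed in: Disc rotor in the drive unit, thick roller on the drip-tray stand, slim spindle on the storage stand, released and at rest (slower than 20 mm/s): each rotor's middle within 14 mm horizontally and 4 mm in height of its stand's seat point, its axle within 0.06 rad of the line through the slots (horizontal distance between disc_c and drive_seat below 0.014 m and z of disc_c in the frame of drive_seat between -0.004 and 0.004 m and angle between the y axis of disc_c and the y axis of drive_seat, either way round below 0.06 rad and horizontal distance between roller_c and drip_seat below 0.014 m and z of roller_c in the frame of drip_seat between -0.004 and 0.004 m and angle between the y axis of roller_c and the y axis of drip_seat, either way round below 0.06 rad and horizontal distance between slim_c and store_seat below 0.014 m and z of slim_c in the frame of store_seat between -0.004 and 0.004 m and angle between the y axis of slim_c and the y axis of store_seat, either way round below 0.06 rad and linear speed of each of roller, disc, slim below 0.02 m/s); the robot touches nothing.
It fails at once if a rotor is dropped or laid on the bench (its middle lower than 45 mm) (height (world z) of any of roller_c, disc_c, slim_c below 0.045 m).
It fails at once if the wash bottle is disturbed (moved more than 30 mm) (distance of wash_bottle from where it was at the start of the episode above 0.03 m).
It fails at once if the tube rack is disturbed (moved more than 30 mm) (distance of tube_rack from where it was at the start of the episode above 0.03 m).
It fails at once if the vial is disturbed (moved more than 30 mm) (distance of vial from where it was at the start of the episode above 0.03 m).
It also fails if it takes over 102 s, if anything falls off the work surface, if the arm or the gripper's body presses on something with over 40 N, if the wrist force passes 120 N, or if a joint passes its speed limit or range.

ROBOT

A 6-joint arm with a two-finger parallel gripper is mounted at the origin on the work surface. World frame = base frame: x ahead of the robot, y to its left, z up, the work surface at z = 0. Lengths are in mm, angles in rad, forces in N, time in s.
With the tool pointing down it reaches from about 350 to 975 mm from the base axis. Payload 17.4 kg.
Tool frame: the origin (TCP) lies at the very end of the fingers, on their centre line; the grasp point (between the pads) lies 19 mm behind it (arm.grip_depth is the z of the grasp point in the tool frame, in mm); z points along the fingers, y is the direction in which the jaws open and shut (so a half turn about z gives the same grasp; the last joint's range is limited). The gripper opens to 85 mm and grips with 20 to 120 N. Pads are 22 mm wide; open, the fingers measure 114 mm over their backs; the gripper's body (76 mm by 85 mm) begins 54 mm behind the grasp point. The pads swing forward as they close: fully open they stand 13 mm farther back than shut.
Start: joints at [1.081, 0.116, 1.442, -0, 1.584, -0.038], TCP at [294.704, 607.274, 231.303] pointing down, gripper open.
Joint ranges: [-2.83, 2.83], [-0.83, 2.19], [0.07, 2.5], [-1.14, 4.28], [0.01, 3], [-2.97, 2.97]. Speed limits (rad/s): [1.89, 1.89, 2.22, 3.14, 3.14, 3.14].

INTERFACE

Orientations are given as a 3x3 rotation matrix whose columns are the frame's x, y, z axes.
In Python, from rig import status, imaging, workorder, nets, arm gives the robot as it stands. The module is installed in compiled form; this text tells all that it offers.
- The arm moves only by the shell command python3 -m creep 'ROWS' [FORCE]. ROWS is JSON, a list of rows, each a list of 7 numbers: the opening, from 0 (shut) to 1 (fully open), then the shift along the world's x, y, z in cm, then the turn, a rotation vector about the world's x, y, z in degrees. In form: [[gripper, tx, ty, tz, rx, ry, rz], ...]. A call has 1 to 5 rows; each row shifts and turns the commanded pose from where the row before left it; what a row does not reach is not made up. A row lasts 1/8 s, in which the tool goes at most 62.5 mm and 10.7 degrees, less where a joint would pass 70% of its speed; a pose out of reach is approached as far as the arm can. A call with a gripper value outside its range is refused whole. The fingers move at their own pace and stop on an object; FORCE is the grip in N (left out, the last holds). Time passes only in rows, so rows that do not move let the fingers close. It gives the time, the measured TCP pose, the force and the opening at its end, in the units of the state.
- status.get_obs(): the state, without advancing time (a new reading comes with each control period).
- imaging.snapshot(name): name is "scene" or "top" or "wrist"; returns a dict with "color" (384x512x3 uint8, red, green, blue), "depth" (384x512 float32, mm along the optical axis (not along the pixel's ray), 0 where there is no reading), "fx", "fy", "cx", "cy" (pixels), "xyz" and "rotation" of the camera in the world. Camera axes: x right, y down, z forward; pixel columns grow to the right and rows downward; lengths in mm; the calibration is good to about 2 mm. The wrist camera is an equidistant fisheye: a pixel r from the principal point sees the ray r / f radians off the axis. A picture is of the moment at which its call begins.
- workorder.finish_job(): hands the job in, once; it reports no verdict.
Trained networks look in the newest picture that a camera, given by its name, has taken for a name from the list of things; names that differ only in an ending like _2 or _b are one class to them, and where a whole thing is asked for, a point or a joint stands for the part that bears it (a point fixed in the world has none). Each returns a list of dicts, best first, with "score" (0 to 1); they miss things now and then, are a little off and sometimes report something else, mostly with a low value. They report only what shows in the picture. A call takes as long as a camera call. They do not tell look-alikes from the thing itself.
- nets.silhouettes(camera, query): "region" (384x512 bool, what is visible of it) and "box" ([left, top, right, bottom] in pixels, round what is visible of it).
The state is a dict: "time_s": time; "qpos": joint angles; "qd": joint speeds; "joint_torque": joint torques, N m; "ee_pos": TCP position; "tool_rot": TCP orientation; "force": force on the tool from outside, world axes, zero at the start; "ft_torque": the same for the moment, N m; "opening": finger opening in mm.
Only numpy, scipy, OpenCV 4.12 (cv2) and the standard library are available. Lean on these libraries where they do the work, as an engineer would, in place of code of your own. Each camera call takes 0.05 s, during which the arm holds its last target.

## Working session

There is one attempt and no reset: what is moved stays moved. The work goes in short steps, Python scripts to look and compute and a shell command to move; the robot and the scene stay as the last step left them, time stands still between calls to the robot, and variables do not carry over. Pictures are saved under pics/ and viewed, and the job is handed in when it is done.

```bash
mkdir -p pics; ls; cat > h.py <<'E'
import numpy as np, cv2
from rig import status, imaging, workorder, nets, arm
def save(n,img,s=1.0):
    im=cv2.cvtColor(img,cv2.COLOR_RGB2BGR)
    if s!=1: im=cv2.resize(im,None,fx=s,fy=s,interpolation=cv2.INTER_CUBIC)
    cv2.imwrite('pics/'+n+'.png',im)
def pts(s):
    d=s['depth'].astype(float);v,u=np.mgrid[0:384,0:512]
    P=np.stack([(u-s['cx'])/s['fx']*d,(v-s['cy'])/s['fy']*d,d],-1)
    W=P@np.array(s['rotation']).T+np.array(s['xyz'])
    W[d==0]=np.nan
    return W
E
python3 - <<'E'
from h import *
o=status.get_obs();print(o)
for c in['scene','top']:
    s=imaging.snapshot(c);save(c+'0',s['color'],1.5);np.save(c+'0.npy',s,allow_pickle=True)
    print(c,s['fx'],s['cx'],s['xyz'],s['rotation'])
    for q in['roller_c','disc_c','slim_c','wash_bottle','tube_rack','vial']:
        for r in nets.silhouettes(c,q):
            W=pts(s)[r['region']];print(q,r['score'],r['box'],np.nanmedian(W,0).round(0),np.nanpercentile(W,98,axis=0).round(0),np.nanpercentile(W,2,axis=0).round(0))
E
```

```text
pics
{'time_s': 0.0, 'qpos': array([ 1.08122273e+00,  1.16485483e-01,  1.44229007e+00, -2.22415154e-05,
        1.58401514e+00, -3.77999093e-02]), 'qd': array([-0.00046316,  0.00077293,  0.00053026,  0.00084642, -0.00118013,
       -0.00034299]), 'joint_torque': array([-3.75471936e-04, -7.32040572e+01, -6.32452655e+01,  5.06117772e-05,
        6.84559898e-03, -1.89241331e-05]), 'ee_pos': array([294.59695472, 607.09294688, 230.5471177 ]), 'tool_rot': array([[-8.99674064e-01,  4.36561888e-01, -5.43749720e-04],
       [ 4.36562226e-01,  8.99673431e-01, -1.06776672e-03],
       [ 2.30509204e-05, -1.19802261e-03, -9.99999282e-01]]), 'force': array([ 0.24096721, -0.26667033, -0.25916271]), 'ft_torque': array([-0.00433823, -0.00150782,  0.03321929]), 'opening': 85.34706858219118}
scene 493.7281244401027 255.56341159656895 [1652.07940214  284.54188164  947.31612022] [[-0.24047168  0.58599175 -0.77381331]
 [ 0.97064841  0.14835821 -0.18929212]
 [ 0.00387793 -0.79662005 -0.60446791]]
roller_c 0.91 [196.7, 139.1, 220.4, 159.2] [ 280. -224.   32.] [ 326. -202.   44.] [ 188. -257.    4.]
roller_c
[... 1228 characters left out ...]
32.  101.] [ 433. -257.   74.]
roller_c 0.84 [324.7, 251.8, 340.4, 292.2] [ 261. -229.   39.] [ 321. -206.   48.] [ 205. -255.   22.]
disc_c 0.65 [183.8, 206.8, 225.7, 227.7] [458. 221.  85.] [488. 280. 109.] [432. 156.  23.]
slim_c 0.74 [233.3, 113.6, 255.7, 135.6] [837.  78.  18.] [895. 119.  26.] [792.  42.   0.]
slim_c 0.61 [198.7, 158.2, 233.9, 170.1] [665. 175.  79.] [688. 238.  87.] [647. 116.   1.]
wash_bottle 0.76 [109.5, 171.3, 135.6, 193.7] [590. 513. 113.] [626. 555. 195.] [567. 496.   2.]
tube_rack 0.58 [371.8, 183.0, 422.9, 210.6] [ 538. -484.   48.] [ 572. -399.   55.] [ 504. -574.    3.]
vial 0.42 [251.6, 185.3, 260.3, 197.5] [559.  43.  49.] [573.  51.  55.] [551.  32.  17.]
```

View pics/scene0.png

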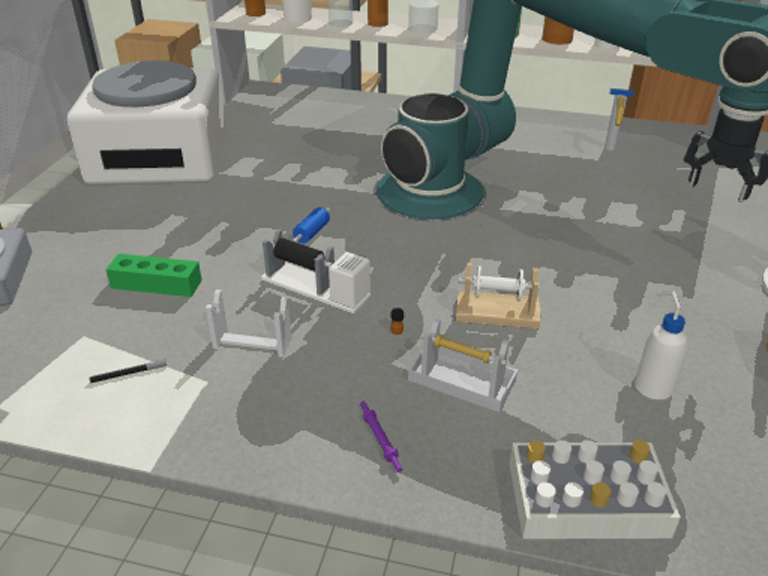

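View pics/top0.png

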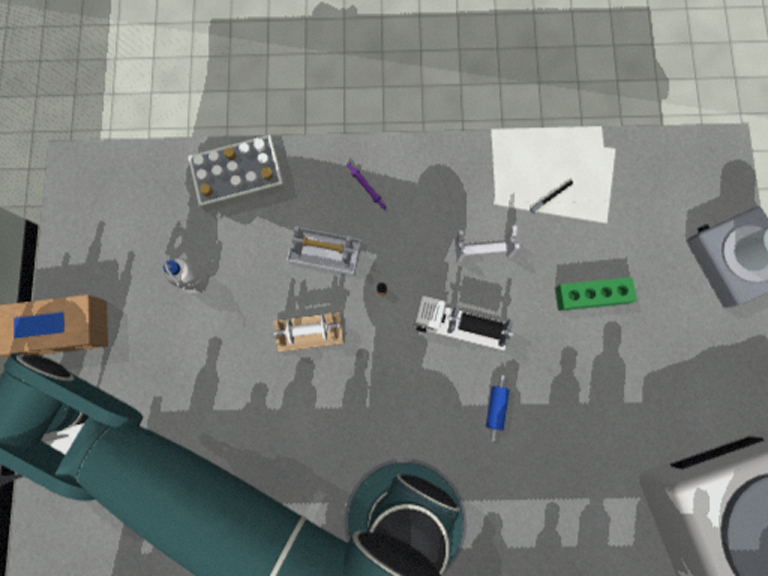

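The brass spindle on the drip tray (scene 307,231) is the one wanted; the purple one lying on the bench (253,290) is the look-alike. The black roller in the drive unit (199,169) is wanted, and the blue one on the bench (208,149) is not. Next I'll check close crops and fit the stands.

```bash
python3 - <<'E'
from h import *
S={c:np.load(c+'0.npy',allow_pickle=True).item() for c in['scene','top']}
W={c:pts(S[c]) for c in S}
c1=cv2.resize(S['scene']['color'][130:280,130:370],None,fx=3.2,fy=3.2,interpolation=cv2.INTER_CUBIC);save('cropA',c1)
c2=cv2.resize(S['top']['color'][145:240,175:355],None,fx=4.4,fy=4.4,interpolation=cv2.INTER_CUBIC);save('cropB',c2)
for n,(x,y) in dict(drive=(465,-190),drip=(665,175),store=(458,221),spare=(655,-195)).items():
    for c in W:
        w=W[c].reshape(-1,3);col=S[c]['color'].reshape(-1,3)
        m=(abs(w[:,0]-x)<75)&(abs(w[:,1]-y)<110)&(w[:,2]>86)&(w[:,2]<112)
        p=w[m]
        lo=p[p[:,1]<y];hi=p[p[:,1]>=y]
        for q in(lo,hi):
            if len(q): print(n,c,len(q),np.median(q,0).round(1),q.min(0).round(0),q.max(0).round(0))
E
```

```text
drive scene 150 [ 457.9 -224.4   91.6] [ 410. -265.   86.] [ 479. -190.  102.]
drive scene 251 [ 478.2 -129.4   92.8] [ 445. -190.   86.] [526. -80. 100.]
drive top 184 [ 450.3 -221.    94.1] [ 414. -263.   86.] [ 477. -190.  105.]
drive top 295 [ 472.8 -138.2   95. ] [ 441. -190.   86.] [522. -80. 105.]
drip scene 65 [643.7 129.   94.1] [625. 118.  86.] [684. 147. 100.]
drip scene 66 [674.1 255.2  95.2] [654. 244.  86.] [712. 265. 101.]
drip top 41 [660.7 128.3  95.6] [625. 117.  86.] [682. 173. 104.]
drip top 40 [686.4 252.5  96. ] [654. 192.  87.] [709. 263. 103.]
store scene 85 [468.1 172.7  95.3] [437. 158.  86.] [497. 219. 107.]
store scene 97 [462.7 272.2  93.8] [424. 222.  86.] [484. 302. 105.]
store top 103 [460.9 181.9  92.5] [434. 158.  86.] [494. 220. 110.]
store top 105 [456.4 266.6  94.7] [425. 223.  86.] [483. 301. 110.]
spare scene 58 [ 661.7 -280.9   93.5] [ 641. -291.   86.] [ 700. -276.  100.]
spare scene 59 [ 652.1 -152.2   93.2] [ 631. -160.   86.] [ 690. -147.  100.]
spare top 37 [ 681.2 -282.9   96. ] [ 642. -290.   87.] [ 697. -277.  106.]
spare top 35 [ 672.1 -153.9   97.3] [ 632. -160.   86.] [ 689. -148.  106.]
```

```bash
ls pics
```

```text
cropA.png
cropB.png
scene0.png
top0.png
```

View pics/cropA.png

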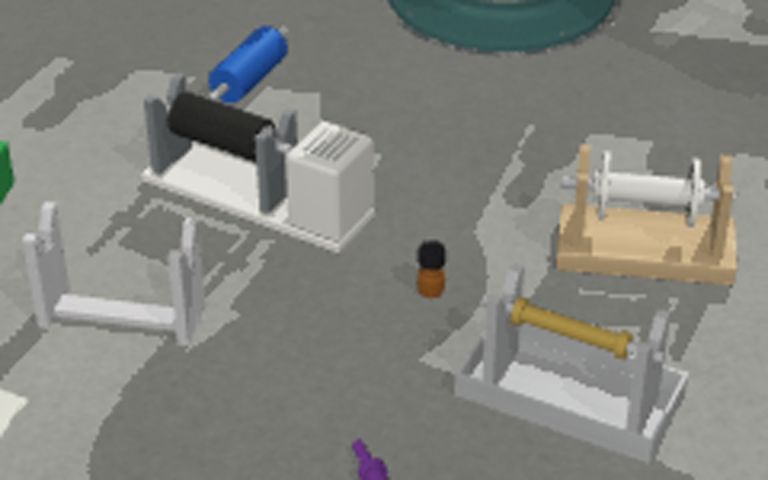

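View pics/cropB.png

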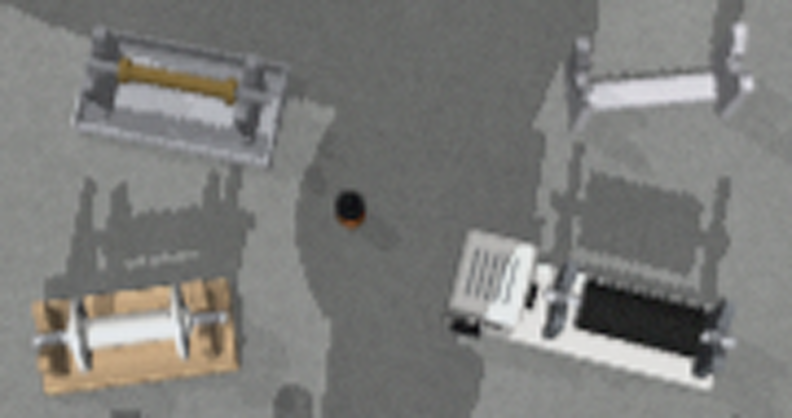

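Both crops agree: black roller in the drive (motor on the +y side), brass spindle on the tray, disc rotor on plywood, and an empty spare stand at lower left. Next I'll fit exact stand poses and rotor middles.

```bash
cat > fit.py <<'E'
from h import *
from scipy.optimize import minimize
G=dict(drive=(465,-190,-13),drip=(669,192,-13),store=(460,228,3),spare=(665,-218,4))
def fitstands(S,W,names=G):
    for n in names:
        g=G[n];P=[]
        for c in W:
            w=W[c].reshape(-1,3);m=(abs(w[:,0]-g[0])<90)&(abs(w[:,1]-g[1])<120)&(w[:,2]>86)&(w[:,2]<108);P.append(w[m])
        P=np.vstack(P)
        def loc(q):
            a=np.radians(q[2]);d=P[:,:2]-q[:2]
            return d[:,0]*np.cos(a)+d[:,1]*np.sin(a),-d[:,0]*np.sin(a)+d[:,1]*np.cos(a)
        def cost(q):
            lx,ly=loc(q);dx=np.maximum(abs(lx)-28,0);dy=np.maximum(abs(abs(ly)-65)-5,0)
            return np.minimum(np.hypot(dx,dy),8).mean()
        best=min((minimize(cost,(g[0]+a,g[1]+b,g[2]+e),method='Nelder-Mead',options=dict(initial_simplex=[(g[0]+a,g[1]+b,g[2]+e),(g[0]+a+5,g[1]+b,g[2]+e),(g[0]+a,g[1]+b+5,g[2]+e),(g[0]+a,g[1]+b,g[2]+e+4)])) for a in(-5,0,5) for b in(-8,0,8) for e in(-3,0,3)),key=lambda r:r.fun)
        print(n,best.x.round(1),round(best.fun,2))
if __name__=='__main__':
    S={c:np.load(c+'0.npy',allow_pickle=True).item() for c in['scene','top']}
    W={c:pts(S[c]) for c in S}
    fitstands(S,W)
    # rotors: body by colour near stand
    for n,g,f in [('roller','drive',lambda c:(c.max(1)<60)),('slim','drip',lambda c:(c[:,0].astype(int)-c[:,2]>50)),('disc','store',lambda c:(c.min(1)>120)&(c.max(1).astype(int)-c.min(1)<25))]:
        x,y,_=G[g]
        for c in W:
            w=W[c].reshape(-1,3);col=S[c]['color'].reshape(-1,3)
            m=(abs(w[:,0]-x)<50)&(abs(w[:,1]-y)<64)&(w[:,2]>66)&(w[:,2]<110)&f(col)
            q=w[m];mu=q.mean(0);u=np.linalg.svd((q-mu)[:,:2])[2][0];u*=np.sign(u[1])
            t=(q-mu)[:,:2]@u; ce=mu[:2]+u*(np.percentile(t,1)+np.percentile(t,99))/2
            print(n,c,len(q),ce.round(1),'yaw',np.degrees(np.arctan2(-u[0],u[1])).round(1),'len',np.ptp(np.percentile(t,[1,99])).round(1),q[:,2].max().round(1))
E
python3 fit.py
```

```text
drive [ 458.7 -191.1  -15.5] 6.68
drip [668.4 190.9 -13.1] 0.57
store [459.4 229.5   6. ] 4.57
spare [ 665.8 -218.1    4. ] 0.12
roller scene 347 [ 470.8 -193. ] yaw -15.7 len 97.9 98.2
roller top 302 [ 453.  -197.3] yaw -16.3 len 108.1 104.0
slim scene 225 [671.8 186.9] yaw -12.9 len 98.8 87.7
slim top 79 [664.9 186. ] yaw -13.1 len 97.4 87.5
disc scene 352 [467.8 232.2] yaw 6.6 len 111.6 106.6
disc top 222 [455.  226.4] yaw 6.2 len 113.0 109.9
```

```bash
python3 -m creep '[[1,2.06,-4.73,0,0,0,-7.26],[1,2.06,-4.73,0,0,0,-7.26],[1,2.06,-4.73,0,0,0,-7.26],[1,2.06,-4.73,0,0,0,-7.26],[1,2.06,-4.73,0,0,0,-7.26]]' 40; python3 -m creep '[[1,2.06,-4.73,0,0,0,-7.26],[1,2.06,-4.73,0,0,0,-7.26],[1,2.06,-4.73,0,0,0,-7.26],[1,0,0,0,0,0,0]]'; cat >> h.py <<'E'
def st():
    o=status.get_obs();R=np.array(o['tool_rot']);print(o['time_s'],o['ee_pos'].round(1),'yawY',np.degrees(np.arctan2(R[1,1],R[0,1])).round(2),'z',R[:,2].round(3),'F',o['force'].round(1),'op',round(o['opening'],1))
E
python3 - <<'E'
from h import *
st();s=imaging.snapshot('wrist');save('w1',s['color'],1.5);np.save('w1.npy',s,allow_pickle=True);print(s['fx'],s['cx'],s['cy'],s['xyz'],s['rotation'])
E
```

```text
time_s: 1.32
ee_pos: [398.1, 369.2, 231.5]
tool_rot: [[-0.463, 0.886, 0.0], [0.886, 0.463, 0.0], [0.0, 0.0, -1.0]]
force: [0.8, 0.3, -0.2]
opening: 85.2
time_s: 1.82
ee_pos: [460.5, 226.3, 231.5]
tool_rot: [[-0.1, 0.995, 0.001], [0.995, 0.1, -0.0], [-0.0, 0.001, -1.0]]
force: [-0.3, -0.1, 0.9]
opening: 85.5
1.825 [460.5 226.3 231.5] yawY 5.72 z [ 0.001 -0.    -1.   ] F [-0.3 -0.1  0.9] op 85.5
297.3186396354542 258.05284016118105 195.78748528885745 [452.25086564 307.11416928 373.83859343] [[ 9.94867169e-01  9.58917227e-02  3.23124497e-02]
 [ 1.01186667e-01 -9.45147726e-01 -3.10575328e-01]
 [ 7.58435105e-04  3.12250786e-01 -9.49999406e-01]]
```

View pics/w1.png

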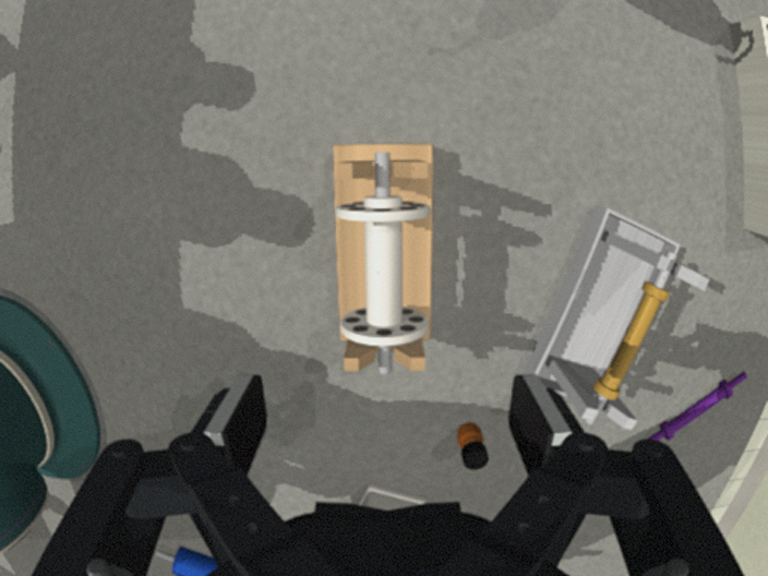

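The wrist view shows the disc rotor upright at about (384,260) in the enlarged picture, well aligned with the jaws. I'll project its axle ends onto the axle height.

```bash
cat >> h.py <<'E'
def wp(s,u,v,z):
    x=u-s['cx'];y=v-s['cy'];r=np.hypot(x,y);t=r/s['fx']
    d=np.array([np.sin(t)*x/r,np.sin(t)*y/r,np.cos(t)]);d=np.array(s['rotation'])@d
    p=np.array(s['xyz']);return (p+d*(z-p[2])/d[2]).round(1)
E
python3 - <<'E'
from h import *
s=np.load('w1.npy',allow_pickle=True).item()
k=1/1.5
for n,u,v,z in[('axA',382.5,155,75),('axB',386,372,75),('hubL top',375,225,88),('cheek TL',334,146,100),('cheekTR',432,146,100),('cheek BL',344,370,100),('cheekBR',426,370,100),('discA hub',383,222,88),('discB',384,322,88),('slabTL',334,146,22)]:
    print(n,wp(s,u*k,v*k,z))
E
cp pics/w1.png /dev/null; python3 - <<'E'
from h import *
s=np.load('w1.npy',allow_pickle=True).item()
save('w1c',cv2.resize(s['color'][85:260,210:300],None,fx=3.4,fy=3.4,interpolation=cv2.INTER_CUBIC))
E
```

```text
axA [449.7 304.9  75. ]
axB [467.9 147.3  75. ]
hubL top [449.5 259.4  88. ]
cheek TL [420.1 308.  100. ]
cheekTR [479.1 313.9 100. ]
cheek BL [437.5 159.1 100. ]
cheekBR [494.1 164.9 100. ]
discA hub [454.4 261.9  88. ]
discB [461.9 193.   88. ]
slabTL [410.9 308.3  22. ]
```

View pics/w1c.png

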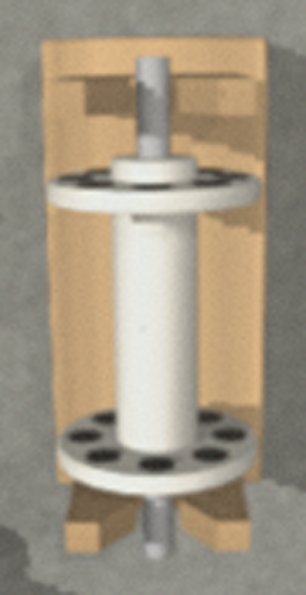

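```bash
python3 -m creep '[[1,-0.17,0,-4.4,0,0,0.9],[1,0,0,-4.4,0,0,0],[1,0,0,-4.4,0,0,0],[1,0,0,-4.3,0,0,0],[1,0,0,0,0,0,0]]' 40; python3 -m creep '[[0,0,0,0,0,0,0],[0,0,0,0,0,0,0],[0,0,0,0,0,0,0],[0,0,0,0,0,0,0],[0,0,0,0,0,0,0]]' 40; python3 - <<'E'
from h import *
st()
E
```

```text
time_s: 2.5
ee_pos: [455.9, 229.1, 53.7]
tool_rot: [[-0.123, 0.992, -0.005], [0.992, 0.123, -0.002], [-0.001, -0.005, -1.0]]
force: [-0.3, 0.2, 0.9]
opening: 85.6
time_s: 3.12
ee_pos: [458.3, 229.1, 57.5]
tool_rot: [[-0.121, 0.993, 0.001], [0.993, 0.121, 0.001], [0.001, 0.001, -1.0]]
force: [-1.6, 0.6, 6.9]
opening: 24.9
3.125 [458.3 229.1  57.5] yawY 6.94 z [ 0.001  0.001 -1.   ] F [-1.6  0.6  6.9] op 24.9
```

```bash
python3 -m creep '[[0,0,0,1,0,0,0],[0,0,0,2,0,0,0],[0,0,0,3,0,0,0],[0,0,0,4,0,0,0],[0,0,0,0,0,0,0]]'; python3 - <<'E'
from h import *
st();s=imaging.snapshot('wrist');save('w2',s['color'],1.5)
E
```

```text
time_s: 3.75
ee_pos: [459.0, 229.4, 160.8]
tool_rot: [[-0.121, 0.993, 0.005], [0.993, 0.121, 0.002], [0.002, 0.006, -1.0]]
force: [0.7, -0.1, -1.1]
opening: 24.7
3.75 [459.  229.4 160.8] yawY 6.93 z [ 0.005  0.002 -1.   ] F [ 0.7 -0.1 -1.1] op 24.7
```

View pics/w2.png

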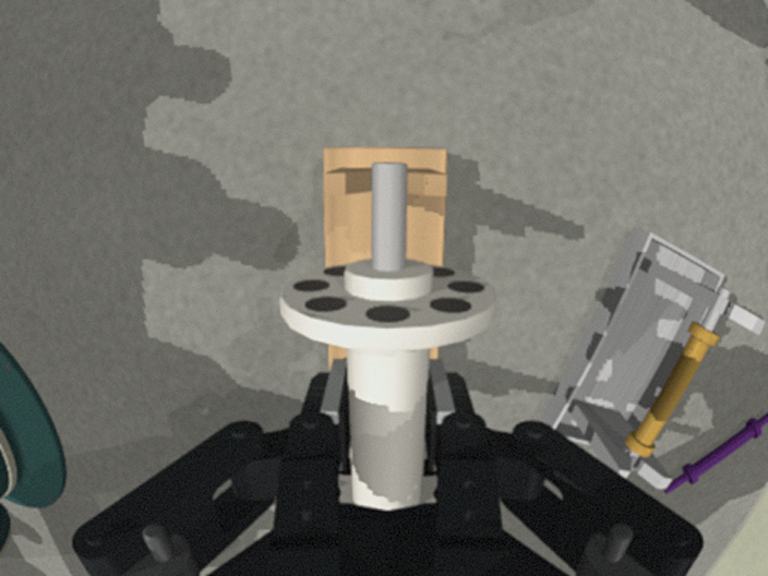

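```bash
python3 -m creep '[[0,1.5,-3,0,0,0,-0.5],[0,2.3,-5,0,0,0,-0.5],[0,2.3,-5,0,0,0,-0.5],[0,2.3,-5,0,0,0,-0.5],[0,2.3,-5,0,0,0,-0.5]]' 60;python3 -m creep '[[0,2.3,-5,0,0,0,-0.4],[0,2.3,-5,0,0,0,0],[0,2.3,-5,0,0,0,0],[0,2.0,-4.5,0,0,0,0],[0,1.1,-2,0,0,0,0]]'; python3 -m creep '[[0,0,0,0,0,0,0],[0,0,0,0,0,0,0]]'; python3 - <<'E'
from h import *
st();s=imaging.snapshot('wrist');save('w3',s['color'],1.5);np.save('w3.npy',s,allow_pickle=True)
s=imaging.snapshot('top');save('t3',s['color'][130:250,280:380],6)
E
```

```text
time_s: 4.42
ee_pos: [564.8, -2.9, 155.5]
tool_rot: [[-0.077, 0.997, -0.001], [0.997, 0.077, 0.0], [0.0, -0.001, -1.0]]
force: [1.1, -0.4, -2.0]
opening: 24.6
time_s: 5.05
ee_pos: [664.8, -218.4, 154.7]
tool_rot: [[-0.069, 0.998, -0.002], [0.998, 0.069, 0.001], [0.001, -0.002, -1.0]]
force: [0.7, -0.4, -1.8]
opening: 24.0
time_s: 5.3
ee_pos: [664.3, -215.5, 155.5]
tool_rot: [[-0.07, 0.998, -0.001], [0.998, 0.07, 0.001], [0.001, -0.001, -1.0]]
force: [0.4, 0.3, -1.9]
opening: 24.2
5.3 [ 664.3 -215.5  155.5] yawY 4.04 z [-0.001  0.001 -1.   ] F [ 0.4  0.3 -1.9] op 24.2
```

View pics/w3.png

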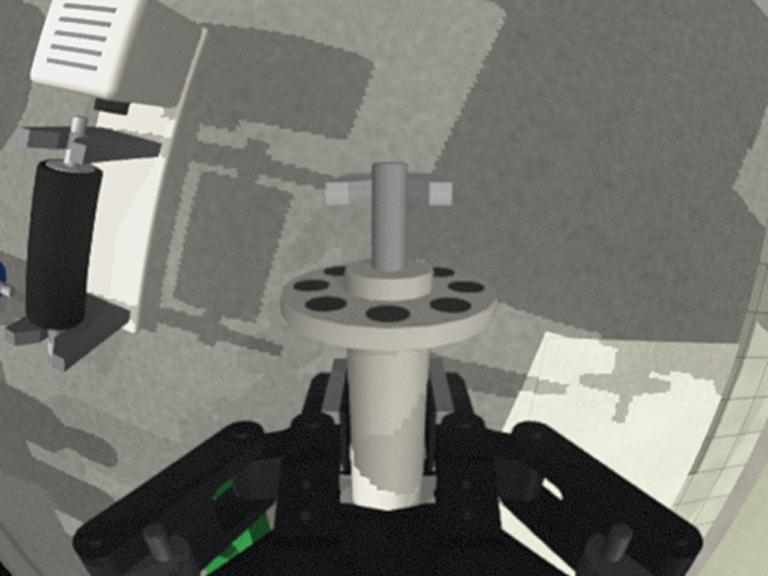

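Axle and far-slot centre both sit at column 389, so the rotor is lined up. Lowering now.

```bash
python3 -m creep '[[0,0,0,-3,0,0,0],[0,0,0,-3,0,0,0],[0,0.05,0,-2,0,0,0],[0,0,0,-1.2,0,0,0],[0,0,0,0,0,0,0]]';python3 -m creep '[[0,0,0,-0.4,0,0,0],[0,0,0,0,0,0,0]]'; python3 - <<'E'
from h import *
st();s=imaging.snapshot('wrist');save('w4',s['color'],1.5)
s=imaging.snapshot('scene');save('s4',s['color'][170:260,120:220],6)
E
```

```text
time_s: 6.02
ee_pos: [665.2, -215.9, 63.9]
tool_rot: [[-0.071, 0.998, -0.001], [0.998, 0.071, 0.0], [0.0, -0.001, -1.0]]
force: [-0.4, -0.7, -1.2]
opening: 24.0
time_s: 6.28
ee_pos: [665.5, -216.2, 60.8]
tool_rot: [[-0.07, 0.998, 0.001], [0.998, 0.07, -0.0], [-0.0, 0.001, -1.0]]
force: [-1.0, 0.1, -1.7]
opening: 24.0
6.275 [ 665.5 -216.2   60.8] yawY 4.03 z [ 0.001 -0.    -1.   ] F [-1.   0.1 -1.7] op 24.0
```

View pics/s4.png

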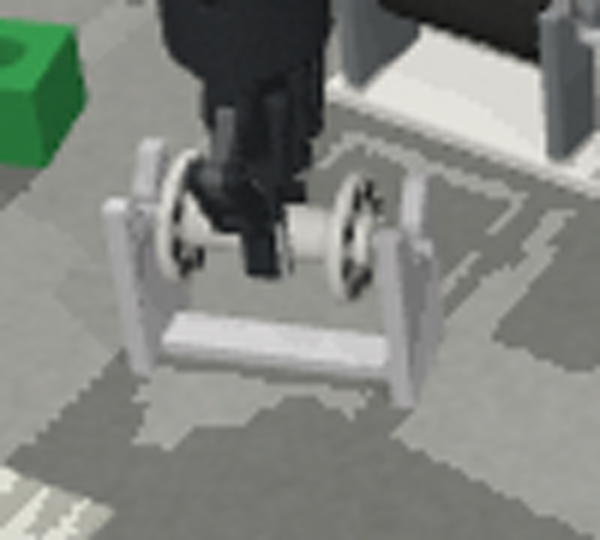

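```bash
python3 -m creep '[[0,0,0,-0.3,0,0,0],[0,0,0,0,0,0,0],[1,0,0,0,0,0,0],[1,0,0,0,0,0,0],[1,0,0,0,0,0,0]]'; python3 -m creep '[[1,0,0,0,0,0,0],[1,0,0,3,0,0,0],[1,0,0,6,0,0,0],[1,0,0,6,0,0,0],[1,0,0,0,0,0,0]]'; python3 - <<'E'
from h import *
st();s=imaging.snapshot('wrist');save('w5',s['color'],1.5);np.save('w5.npy',s,allow_pickle=True)
for c in('scene','top'):
    s=imaging.snapshot(c);w=pts(s).reshape(-1,3);np.save(c+'5.npy',s,allow_pickle=True)
    if c=='scene':save('s5',s['color'][170:260,120:220],6)
E
```

```text
time_s: 7.0
ee_pos: [665.3, -216.1, 57.3]
tool_rot: [[-0.07, 0.998, -0.0], [0.998, 0.07, -0.0], [-0.0, -0.0, -1.0]]
force: [-0.9, 0.4, 0.7]
opening: 77.3
time_s: 7.62
ee_pos: [666.8, -216.6, 213.6]
tool_rot: [[-0.07, 0.997, 0.008], [0.998, 0.07, -0.003], [-0.003, 0.008, -1.0]]
force: [1.0, 0.9, -0.7]
opening: 85.8
7.625 [ 666.8 -216.6  213.6] yawY 4.03 z [ 0.008 -0.003 -1.   ] F [ 1.   0.9 -0.7] op 85.8
```

View pics/w5.png

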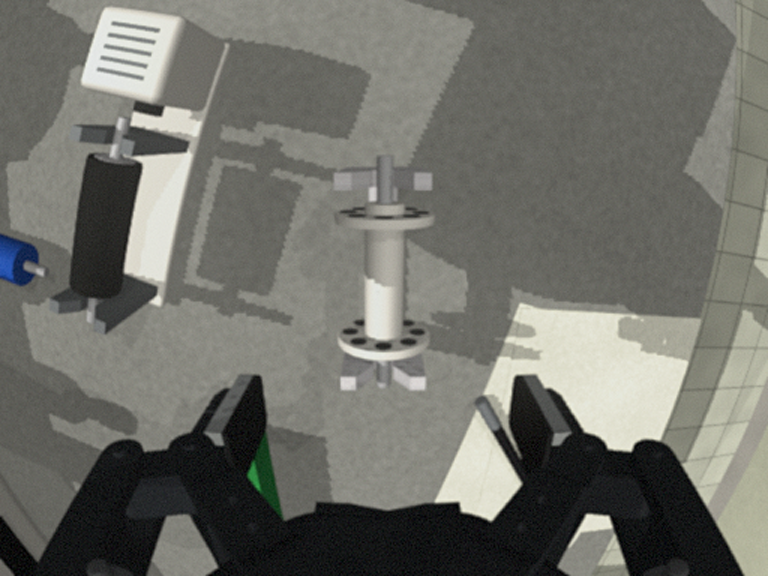

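View pics/s5.png

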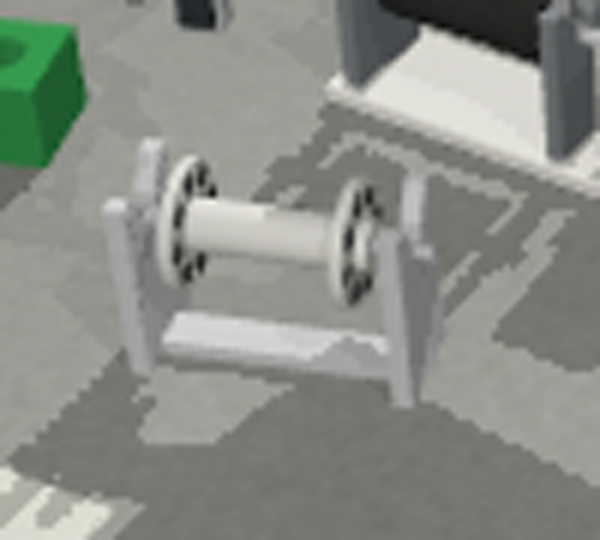

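Disc rotor sits level between both cheeks. I'll check its height and refit the now-empty store stand.

```bash
python3 - <<'E'
from h import *
import fit
S={c:np.load(c+'5.npy',allow_pickle=True).item() for c in['scene','top']}
W={c:pts(S[c]) for c in S}
for c in W:
    w=W[c].reshape(-1,3)
    a=np.radians(4);d=w[:,:2]-np.array([665.8,-218.1]);lx=d[:,0]*np.cos(a)+d[:,1]*np.sin(a);ly=-d[:,0]*np.sin(a)+d[:,1]*np.cos(a)
    for lo,hi in((-30,-10),(10,30),(-48,-38),(36,48)):
        m=(abs(lx)<35)&(ly>lo)&(ly<hi)&(w[:,2]>40);q=w[m]
        print(c,lo,len(q),np.percentile(q[:,2],[95,100]).round(1) if len(q) else '')
fit.fitstands(S,W,['store'])
s=np.load('w5.npy',allow_pickle=True).item();k=1/1.5
print('disc',wp(s,386*k,157*k,75),wp(s,382*k,387*k,75)); print('roller',wp(s,123*k,118*k,75),wp(s,91*k,323*k,75),wp(s,112*k,157*k,97),wp(s,95*k,293*k,97))
E
```

```text
scene -30 400 [544.9 546.6]
scene 10 506 [545. 547.]
scene -48 302 [548.4 551.8]
scene 36 374 [433.3 550.5]
top -30 198 [547.  549.2]
top 10 314 [547.1 548.9]
top -48 79 [551.2 552.8]
top 36 243 [548.1 553.2]
store [459.9 229.4   6.1] 0.24
disc [ 661.7 -139.2   75. ] [ 670.2 -299.4   75. ]
roller [ 477.8 -113.4   75. ] [ 434.7 -269.1   75. ] [ 483.6 -140.1   97. ] [ 460.6 -234.7   97. ]
```

```bash
python3 -m creep '[[1,0,4,0,0,0,-2.2],[1,0,5.5,0,0,0,-2.2],[1,0,5.5,0,0,0,-2.2],[1,0,5.5,0,0,0,-2.2],[1,0,5.5,0,0,0,-2.2]]';python3 -m creep '[[1,0,5.5,0,0,0,-2.2],[1,0,5.5,0,0,0,-2.0],[1,0.1,3.2,0,0,0,-1.9],[1,0,0,0,0,0,0],[1,0,0,0,0,0,0]]'; python3 - <<'E'
from h import *
S={c:np.load(c+'5.npy',allow_pickle=True).item() for c in['scene','top']}
for c in S:
    w=pts(S[c]).reshape(-1,3)
    a=np.radians(4);d=w[:,:2]-np.array([665.8,-218.1]);lx=d[:,0]*np.cos(a)+d[:,1]*np.sin(a);ly=-d[:,0]*np.sin(a)+d[:,1]*np.cos(a)
    for lo,hi in((-30,-10),(10,30)):
        m=(abs(lx)<35)&(ly>lo)&(ly<hi)&(w[:,2]>40)&(w[:,2]<112);q=w[m]
        print(c,lo,len(q),np.percentile(q[:,2],[95,100]).round(1) if len(q) else '')
st();s=imaging.snapshot('wrist');save('w6',s['color'],1.5);np.save('w6.npy',s,allow_pickle=True)
E
```

```text
time_s: 8.4
ee_pos: [664.6, 45.6, 205.3]
tool_rot: [[0.123, 0.992, -0.003], [0.992, -0.123, -0.0], [-0.0, -0.003, -1.0]]
force: [-0.1, 0.1, 0.2]
opening: 85.3
time_s: 9.02
ee_pos: [666.0, 185.3, 206.0]
tool_rot: [[0.226, 0.974, -0.002], [0.974, -0.226, -0.001], [-0.001, -0.002, -1.0]]
force: [0.1, 0.4, -0.7]
opening: 85.7
scene -30 63 [87.1 89.4]
scene 10 61 [86.3 87.7]
top -30 0 
top 10 0 
9.025 [666.  185.3 206. ] yawY -13.05 z [-0.002 -0.001 -1.   ] F [ 0.1  0.4 -0.7] op 85.7
```

View pics/w6.png

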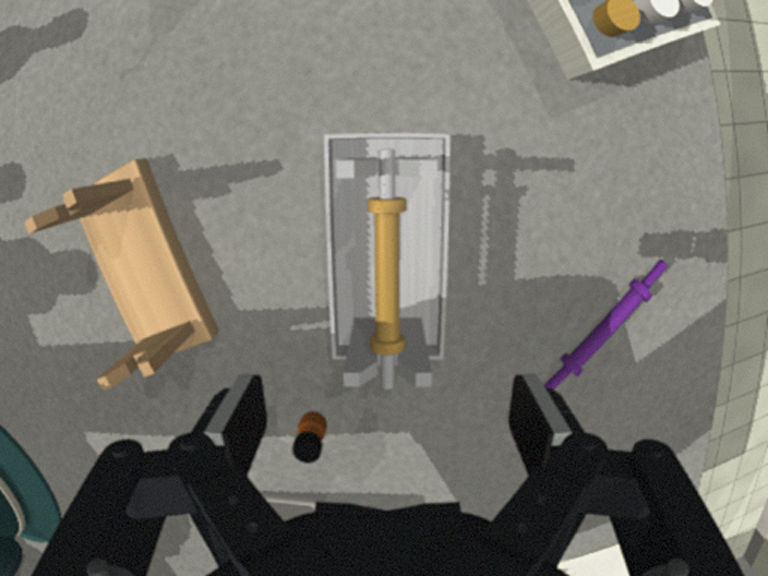

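Disc height is good (hub top about 87–88). The brass spindle lies straight along column 387; projecting its ends now.

```bash
python3 - <<'E'
from h import *
s=np.load('w6.npy',allow_pickle=True).item();k=1/1.5
a,b=wp(s,387*k,150*k,75),wp(s,388*k,388*k,75);print(a,b,(a+b)/2,np.hypot(*(a-b)[:2]),np.degrees(np.arctan2(-(a-b)[0],(a-b)[1])))
a,b=wp(s,387*k,200*k,84),wp(s,387.5*k,350*k,84);print((a+b)/2)
E
```

```text
[684.  265.6  75. ] [648.6 108.5  75. ] [666.3  187.05  75.  ] 161.0390325355937 -12.698606787630588
[666.65 189.2   84.  ]
```

```bash
python3 -m creep '[[1,0.05,0.2,-4,0,0,0.2],[1,0,0,-4,0,0,0],[1,0,0,-4,0,0,0],[1,0,0,-2.9,0,0,0],[1,0,0,0,0,0,0]]'; python3 -m creep '[[0,0,0,0,0,0,0],[0,0,0,0,0,0,0],[0,0,0,0,0,0,0],[0,0,0,0,0,0,0],[0,0,0,0,0,0,0]]' 60;python3 -m creep '[[0,0,0,0,0,0,0],[0,0,0,0,0,0,0]]'
```

```text
time_s: 9.7
ee_pos: [665.7, 186.4, 55.8]
tool_rot: [[0.224, 0.975, -0.004], [0.975, -0.224, -0.001], [-0.002, -0.004, -1.0]]
force: [1.4, -0.7, 0.5]
opening: 84.8
time_s: 10.32
ee_pos: [667.1, 187.9, 59.0]
tool_rot: [[0.223, 0.975, 0.001], [0.975, -0.223, 0.0], [0.0, 0.001, -1.0]]
force: [0.2, -0.2, 4.7]
opening: 14.0
time_s: 10.58
ee_pos: [667.1, 187.9, 59.0]
tool_rot: [[0.223, 0.975, 0.001], [0.975, -0.223, 0.0], [0.0, 0.001, -1.0]]
force: [-0.2, -0.3, 5.7]
opening: 14.0
```

```bash
python3 -m creep '[[0,0,0,1,0,0,0],[0,0,0,2.5,0,0,0],[0,0,0,3.5,0,0,0],[0,0,0,3,0,0,0],[0,-2,0.4,0,0,0,2]]'; python3 -m creep '[[0,-4,0.8,0,0,0,4],[0,-4.7,0.95,0,0,0,4.3],[0,-4.7,0.95,0,0,0,4.3],[0,-4,0.8,0,0,0,3.3],[0,-1.3,0.3,0,0,0,1]]'; python3 -m creep '[[0,0,0,0,0,0,0],[0,0,0,0,0,0,0]]';python3 - <<'E'
from h import *
st();s=imaging.snapshot('wrist');save('w7',s['color'],1.5)
E
```

```text
time_s: 11.2
ee_pos: [647.9, 192.0, 161.4]
tool_rot: [[0.188, 0.982, 0.004], [0.982, -0.188, 0.001], [0.002, 0.003, -1.0]]
force: [-0.1, 0.3, -2.2]
opening: 14.2
time_s: 11.82
ee_pos: [458.1, 230.2, 158.9]
tool_rot: [[-0.107, 0.994, 0.001], [0.994, 0.107, 0.0], [0.0, 0.001, -1.0]]
force: [-0.1, 0.1, -1.8]
opening: 14.0
time_s: 12.08
ee_pos: [460.6, 229.7, 158.4]
tool_rot: [[-0.104, 0.995, 0.0], [0.995, 0.104, -0.0], [-0.0, 0.0, -1.0]]
force: [0.3, -0.1, -2.0]
opening: 13.8
12.075 [460.6 229.7 158.4] yawY 5.98 z [ 0. -0. -1.] F [ 0.3 -0.1 -2. ] op 13.8
```

View pics/w7.png

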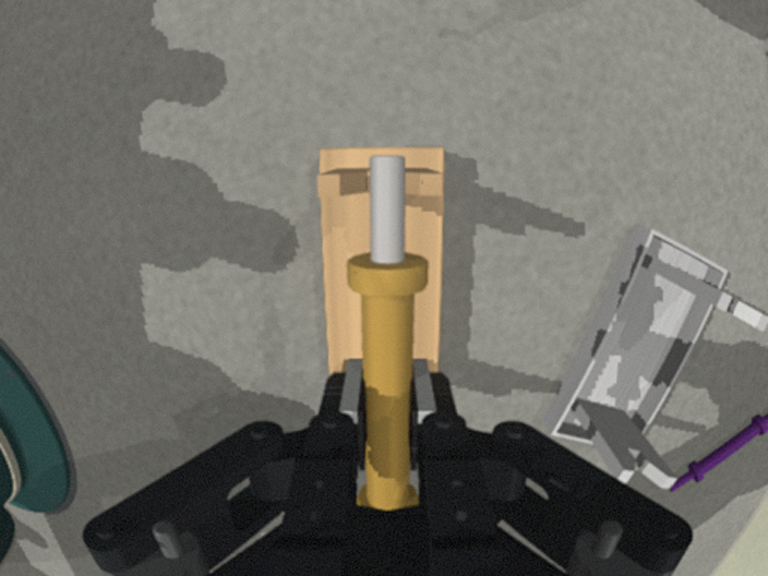

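```bash
python3 -m creep '[[0,-0.15,0,-3,0,0,0.1],[0,0,0,-3,0,0,0],[0,0,0,-2,0,0,0],[0,0,0,-1.4,0,0,0],[0,0,0,-0.3,0,0,0]]';python3 -m creep '[[0,0,0,-0.2,0,0,0],[0,0,0,0,0,0,0],[0,0,0,0,0,0,0]]'; python3 - <<'E'
from h import *
st();s=imaging.snapshot('scene');save('s8',s['color'][160:230,280:380],6)
E
```

```text
time_s: 12.75
ee_pos: [458.3, 229.8, 60.8]
tool_rot: [[-0.107, 0.994, -0.001], [0.994, 0.107, -0.0], [-0.0, -0.001, -1.0]]
force: [0.7, -0.8, -1.7]
opening: 13.9
time_s: 13.12
ee_pos: [458.5, 230.0, 59.9]
tool_rot: [[-0.107, 0.994, 0.001], [0.994, 0.107, 0.0], [0.0, 0.001, -1.0]]
force: [0.1, 0.2, -2.2]
opening: 14.0
13.125 [458.5 230.   59.9] yawY 6.14 z [ 0.001  0.    -1.   ] F [ 0.1  0.2 -2.2] op 14.0
```

View pics/s8.png

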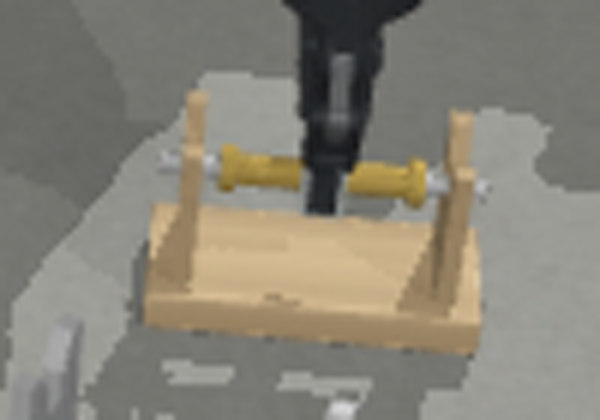

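```bash
python3 -m creep '[[1,0,0,-0.1,0,0,0],[1,0,0,0,0,0,0],[1,0,0,0,0,0,0],[1,0,0,0,0,0,0],[1,0,0,3,0,0,0]]'; python3 -m creep '[[1,0,0,6,0,0,0],[1,0,0,6,0,0,0],[1,0,-5,0,0,0,-2],[1,0,-5.5,0,0,0,-3],[1,0,-5.5,0,0,0,-3]]'; python3 -m creep '[[1,0,-5.5,0,0,0,-3],[1,0,-5.5,0,0,0,-3],[1,0,-5.5,0,0,0,-3],[1,0,-5.5,0,0,0,-3],[1,0,-4.1,0,0,0,-1.6]]'; python3 -m creep '[[1,0,0,0,0,0,0],[1,0,0,0,0,0,0]]';python3 - <<'E'
from h import *
st();s=imaging.snapshot('wrist');save('w9',s['color'],1.5);np.save('w9.npy',s,allow_pickle=True)
s=imaging.snapshot('scene');save('s9',s['color'][160:260,260:380],6);np.save('scene9.npy',s,allow_pickle=True)
E
```

```text
time_s: 13.8
ee_pos: [457.3, 229.4, 86.7]
tool_rot: [[-0.107, 0.994, -0.003], [0.994, 0.107, -0.002], [-0.001, -0.004, -1.0]]
force: [0.9, -0.2, 0.5]
opening: 85.5
time_s: 14.42
ee_pos: [458.0, 68.5, 208.5]
tool_rot: [[0.033, 0.999, 0.001], [0.999, -0.033, 0.0], [0.0, 0.001, -1.0]]
force: [0.5, 0.5, -1.0]
opening: 85.5
time_s: 15.05
ee_pos: [457.9, -193.3, 208.4]
tool_rot: [[0.269, 0.963, 0.0], [0.963, -0.269, -0.0], [-0.0, 0.0, -1.0]]
force: [0.7, 1.2, -0.9]
opening: 85.5
time_s: 15.3
ee_pos: [458.3, -190.8, 208.2]
tool_rot: [[0.267, 0.964, -0.0], [0.964, -0.267, 0.0], [0.0, -0.0, -1.0]]
force: [0.0, -0.5, 0.2]
opening: 85.1
15.3 [ 458.3 -190.8  208.2] yawY -15.47 z [-0.  0. -1.] F [ 0.  -0.5  0.2] op 85.1
```

View pics/w9.png

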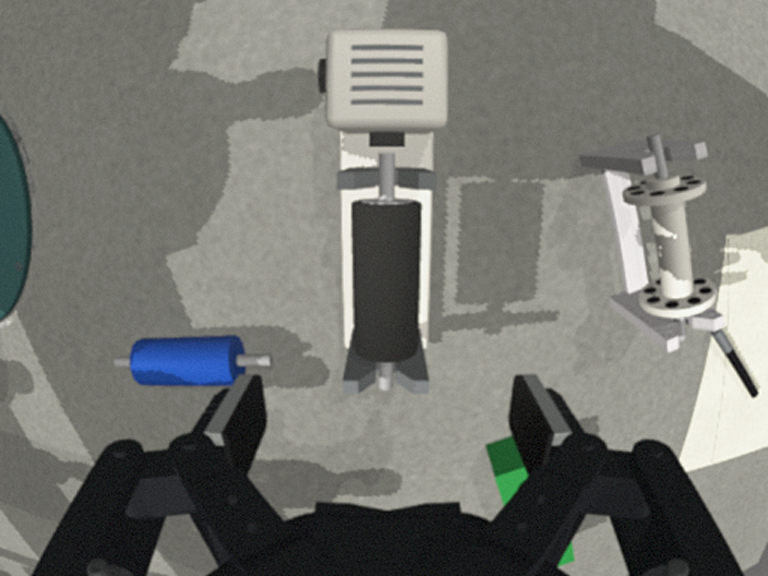

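View pics/s9.png

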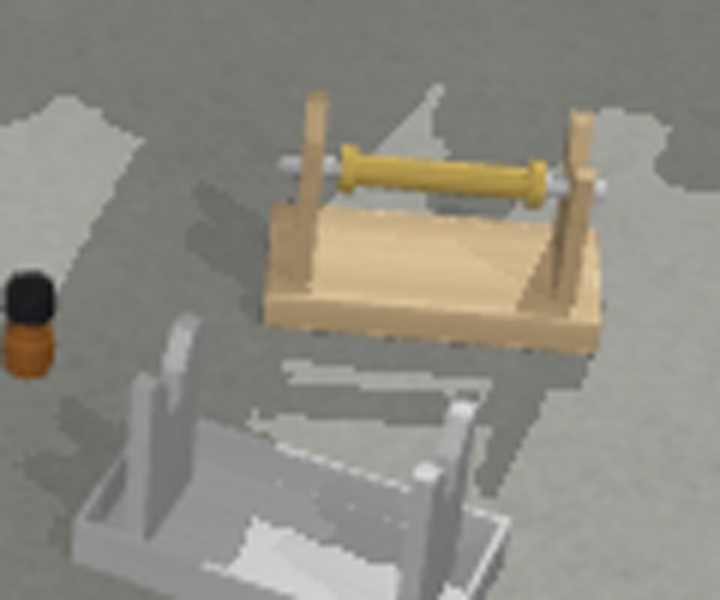

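```bash
python3 - <<'E'
from h import *
s=np.load('w9.npy',allow_pickle=True).item();k=1/1.5
a,b=wp(s,387*k,153*k,75),wp(s,385.5*k,389*k,75);print(a,b,(a+b)/2,np.hypot(*(a-b)[:2]),np.degrees(np.arctan2(-(a-b)[0],(a-b)[1])))
s=np.load('scene9.npy',allow_pickle=True).item();w=pts(s).reshape(-1,3);c=s['color'].reshape(-1,3).astype(int)
a=np.radians(6.1);d=w[:,:2]-np.array([459.9,229.4]);ly=-d[:,0]*np.sin(a)+d[:,1]*np.cos(a);lx=d[:,0]*np.cos(a)+d[:,1]*np.sin(a)
for lo,hi in((-40,-15),(-12,12),(15,40)):
    m=(abs(lx)<20)&(ly>lo)&(ly<hi)&(w[:,2]>60)&(w[:,2]<110);print(m.sum(),w[m,2].max(),np.median(lx[m]))
m=(abs(lx)<25)&(abs(ly)<65)&(w[:,2]>60)&(c[:,0]-c[:,2]>70)&(w[:,2]<95);print(np.percentile(ly[m],[1,99]))
E
python3 -m creep '[[1,0,0,-4,0,0,0.3],[1,0,0,-4,0,0,0],[1,0,0,-4,0,0,0],[1,0,0,-3.1,0,0,0],[1,0,0,0,0,0,0]]'; python3 -m creep '[[0,0,0,0,0,0,0],[0,0,0,0,0,0,0],[0,0,0,0,0,0,0],[0,0,0,0,0,0,0],[0,0,0,0,0,0,0]]' 60
```

```text
[ 479.3 -113.1   75. ] [ 435.5 -268.3   75. ] [ 457.4 -190.7   75. ] 161.2621468293164 -15.75994172562452
48 82.9844773004304 4.339651446554427
42 83.50112271587966 4.541427390128
47 82.93451909952807 4.01546519815449
[-48.43752067  48.22172889]
time_s: 16.02
ee_pos: [457.4, -189.8, 55.6]
tool_rot: [[0.26, 0.966, -0.003], [0.966, -0.26, 0.002], [0.001, -0.003, -1.0]]
force: [0.1, -0.7, 0.2]
opening: 85.3
time_s: 16.65
ee_pos: [459.0, -191.3, 58.9]
tool_rot: [[0.262, 0.965, 0.002], [0.965, -0.262, -0.001], [-0.0, 0.002, -1.0]]
force: [-1.2, 1.8, 7.7]
opening: 42.6
```

```bash
python3 -m creep '[[0,0,0,1,0,0,0],[0,0,0,2.5,0,0,0],[0,0,0,3.5,0,0,0],[0,0,0,3,0,0,0],[0,1,2,0,0,0,0.3]]' 70; python3 -m creep '[[0,2.5,4.5,0,0,0,0.3],[0,2.7,5,0,0,0,0.3],[0,2.7,5,0,0,0,0.3],[0,2.7,5,0,0,0,0.3],[0,2.7,5,0,0,0,0.3]]'; python3 -m creep '[[0,2.7,5,0,0,0,0.3],[0,2.5,4.5,0,0,0,0],[0,1.44,2.2,0,0,0,0],[0,0,0,0,0,0,0],[0,0,0,0,0,0,0]]';python3 - <<'E'
from h import *
st();s=imaging.snapshot('wrist');save('w10',s['color'],1.5)
E
```

```text
time_s: 17.27
ee_pos: [469.0, -172.0, 160.8]
tool_rot: [[0.258, 0.966, 0.004], [0.966, -0.258, -0.002], [-0.001, 0.004, -1.0]]
force: [1.0, 0.0, -2.1]
opening: 42.4
time_s: 17.9
ee_pos: [602.0, 75.7, 158.2]
tool_rot: [[0.231, 0.973, 0.001], [0.973, -0.231, -0.0], [0.0, 0.001, -1.0]]
force: [0.9, -0.6, -1.7]
opening: 42.2
time_s: 18.52
ee_pos: [667.5, 190.4, 157.6]
tool_rot: [[0.226, 0.974, -0.0], [0.974, -0.226, -0.0], [-0.0, -0.0, -1.0]]
force: [-0.1, 0.4, -1.8]
opening: 42.0
18.525 [667.5 190.4 157.6] yawY -13.07 z [-0. -0. -1.] F [-0.1  0.4 -1.8] op 42.0
```

View pics/w10.png

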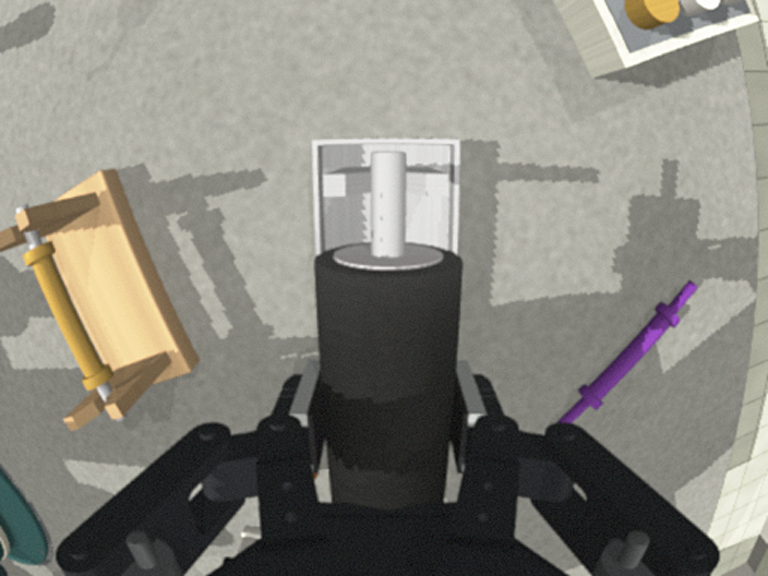

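```bash
python3 -m creep '[[0,-0.05,0,-3,0,0,0],[0,0,0,-3,0,0,0],[0,0,0,-2,0,0,0],[0,0,0,-1.4,0,0,0],[0,0,0,-0.3,0,0,0]]';python3 -m creep '[[0,0,0,-0.1,0,0,0],[0,0,0,0,0,0,0],[0,0,0,0,0,0,0]]'; python3 - <<'E'
from h import *
st();s=imaging.snapshot('scene');save('s11',s['color'][195:280,255:355],6)
E
```

```text
time_s: 19.2
ee_pos: [667.1, 190.7, 59.9]
tool_rot: [[0.226, 0.974, -0.001], [0.974, -0.226, -0.0], [-0.0, -0.001, -1.0]]
force: [0.9, -1.1, -0.9]
opening: 42.1
time_s: 19.58
ee_pos: [667.4, 191.0, 59.9]
tool_rot: [[0.226, 0.974, 0.001], [0.974, -0.226, 0.0], [0.0, 0.001, -1.0]]
force: [0.6, -0.7, -2.1]
opening: 42.2
19.575 [667.4 191.   59.9] yawY -13.06 z [ 0.001  0.    -1.   ] F [ 0.6 -0.7 -2.1] op 42.2
```

View pics/s11.png

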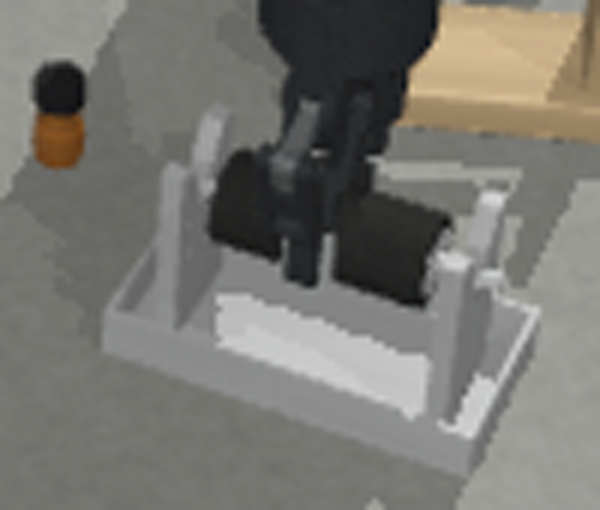

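```bash
python3 -m creep '[[0,0,0,-0.1,0,0,0],[1,0,0,0,0,0,0],[1,0,0,0,0,0,0],[1,0,0,0,0,0,0],[1,0,0,3,0,0,0]]'; python3 -m creep '[[1,0,0,6,0,0,0],[1,0,0,6,0,0,0],[1,0,-5,0,0,0,2],[1,0,-5.5,0,0,0,2.5],[1,0,-5.5,0,0,0,2.5]]'; python3 -m creep '[[1,0,-5.5,0,0,0,2.5],[1,0,-5.5,0,0,0,2.5],[1,0,-5.5,0,0,0,2.5],[1,0,-5.5,0,0,0,2.1],[1,-0.1,-3,0,0,0,0]]'; python3 -m creep '[[1,0,0,0,0,0,0],[1,0,0,0,0,0,0]]';python3 - <<'E'
from h import *
st();s=imaging.snapshot('wrist');save('w12',s['color'],1.5);np.save('w12.npy',s,allow_pickle=True)
s=imaging.snapshot('scene');save('s12',s['color'][160:280,230:380],5);np.save('scene12.npy',s,allow_pickle=True)
w=pts(s).reshape(-1,3);c=s['color'].reshape(-1,3).astype(int)
a=np.radians(-13.1);d=w[:,:2]-np.array([668.4,190.9]);ly=-d[:,0]*np.sin(a)+d[:,1]*np.cos(a);lx=d[:,0]*np.cos(a)+d[:,1]*np.sin(a)
for lo,hi in((-40,-15),(-12,12),(15,40)):
    m=(abs(lx)<24)&(ly>lo)&(ly<hi)&(w[:,2]>60)&(w[:,2]<120);print(m.sum(),w[m,2].max(),np.median(lx[m]))
m=(abs(lx)<25)&(abs(ly)<59)&(w[:,2]>60)&(c.max(1)<60)&(w[:,2]<105);print(np.percentile(ly[m],[1,99]))
E
```

```text
time_s: 20.25
ee_pos: [666.0, 190.6, 86.1]
tool_rot: [[0.226, 0.974, -0.004], [0.974, -0.226, -0.001], [-0.002, -0.004, -1.0]]
force: [-0.3, 0.2, 1.0]
opening: 85.0
time_s: 20.88
ee_pos: [667.0, 29.4, 208.5]
tool_rot: [[0.104, 0.995, 0.0], [0.995, -0.104, -0.0], [0.0, 0.0, -1.0]]
force: [0.7, -0.0, 0.5]
opening: 85.6
time_s: 21.5
ee_pos: [665.8, -221.8, 208.1]
tool_rot: [[-0.061, 0.998, -0.0], [0.998, 0.061, -0.0], [-0.0, -0.0, -1.0]]
force: [-0.2, -0.3, 0.1]
opening: 85.2
time_s: 21.75
ee_pos: [666.2, -218.6, 208.2]
tool_rot: [[-0.062, 0.998, -0.0], [0.998, 0.062, 0.0], [0.0, -0.0, -1.0]]
force: [-0.7, -0.2, -0.1]
opening: 85.3
21.75 [ 666.2 -218.6  208.2] yawY 3.53 z [-0.  0. -1.] F [-0.7 -0.2 -0.1] op 85.3
148 98.32779386366451 14.973275300197248
140 98.75602914984051 13.588649306279699
155 97.7040580433985 14.92118506179952
[-46.80678221  49.76424334]
```

View pics/w12.png

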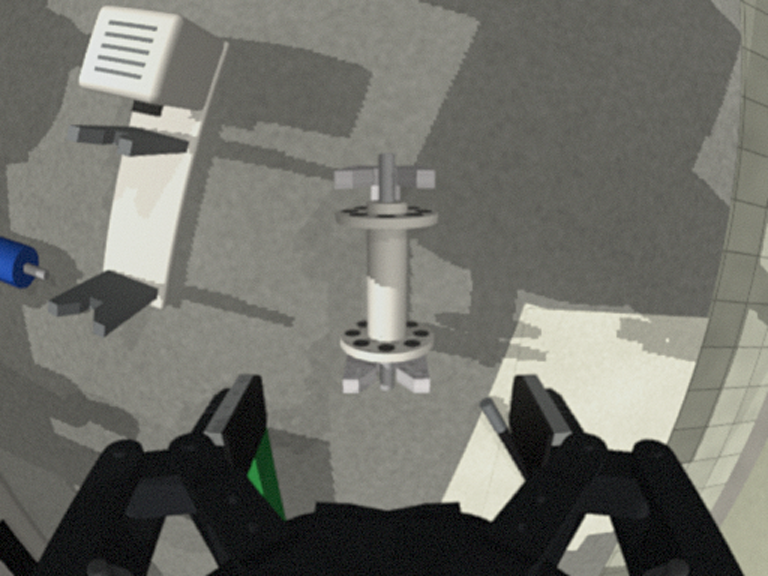

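View pics/s12.png

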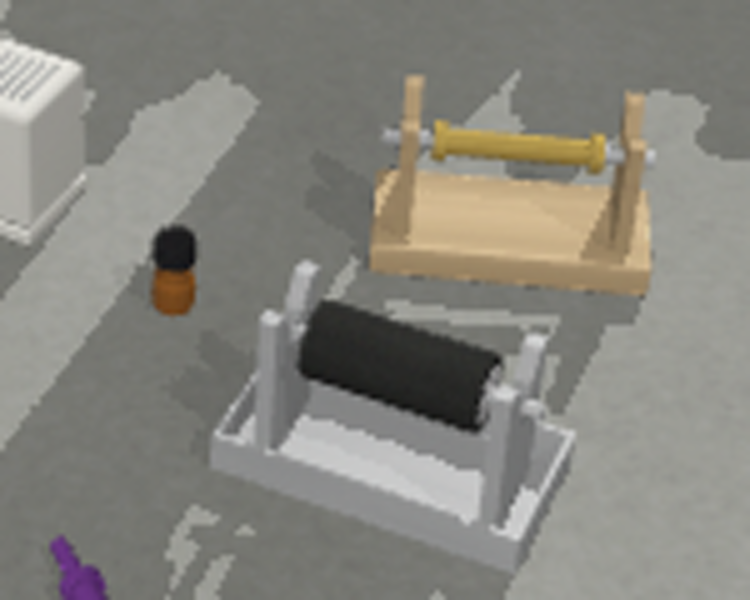

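Roller seated on the drip stand (top about 98, the same as it read in the drive). Disc is centred under the jaws at column 388; picking it up.

```bash
python3 -m creep '[[1,0,0,-4,0,0,0],[1,0,0,-4,0,0,0],[1,0,0,-4,0,0,0],[1,0,0,-3.1,0,0,0],[1,0,0,0,0,0,0]]'; python3 -m creep '[[0,0,0,0,0,0,0],[0,0,0,0,0,0,0],[0,0,0,0,0,0,0],[0,0,0,0,0,0,0],[0,0,0,0,0,0,0]]' 60; python3 -m creep '[[0,0,0,1,0,0,0],[0,0,0,2.5,0,0,0],[0,0,0,3.5,0,0,0],[0,0,0,3,0,0,0],[0,0,0,0,0,0,0]]' 60
```

```text
time_s: 22.48
ee_pos: [665.2, -217.8, 55.0]
tool_rot: [[-0.063, 0.998, -0.004], [0.998, 0.063, 0.001], [0.002, -0.004, -1.0]]
force: [0.2, -0.1, 0.1]
opening: 85.2
time_s: 23.1
ee_pos: [666.7, -219.2, 58.4]
tool_rot: [[-0.062, 0.998, 0.002], [0.998, 0.062, -0.0], [-0.001, 0.002, -1.0]]
force: [-0.0, 0.6, 5.2]
opening: 24.3
time_s: 23.72
ee_pos: [667.0, -219.5, 160.3]
tool_rot: [[-0.062, 0.998, 0.004], [0.998, 0.062, -0.001], [-0.002, 0.004, -1.0]]
force: [0.7, -0.2, -3.1]
opening: 24.0
```

```bash
python3 -m creep '[[0,-2,0.3,0,0,0,-2],[0,-4.5,0.6,0,0,0,-4],[0,-4.7,0.6,0,0,0,-4.5],[0,-4.7,0.6,0,0,0,-4.5],[0,-3.5,0.5,0,0,0,-3]]';  python3 -m creep '[[0,-1.4,0.2,0,0,0,-1],[0,0,0,0,0,0,0],[0,0,0,0,0,0,0]]';python3 - <<'E'
from h import *
st();s=imaging.snapshot('wrist');save('w13',s['color'],1.5)
E
```

```text
time_s: 24.35
ee_pos: [470.1, -192.7, 155.8]
tool_rot: [[0.252, 0.968, -0.002], [0.968, -0.252, 0.001], [0.0, -0.002, -1.0]]
force: [-0.4, 0.1, -1.9]
opening: 24.1
time_s: 24.72
ee_pos: [458.9, -191.3, 157.0]
tool_rot: [[0.266, 0.964, -0.0], [0.964, -0.266, 0.0], [0.0, -0.0, -1.0]]
force: [-1.0, -0.0, -2.4]
opening: 24.2
24.725 [ 458.9 -191.3  157. ] yawY -15.42 z [-0.  0. -1.] F [-1.  -0.  -2.4] op 24.2
```

View pics/w13.png

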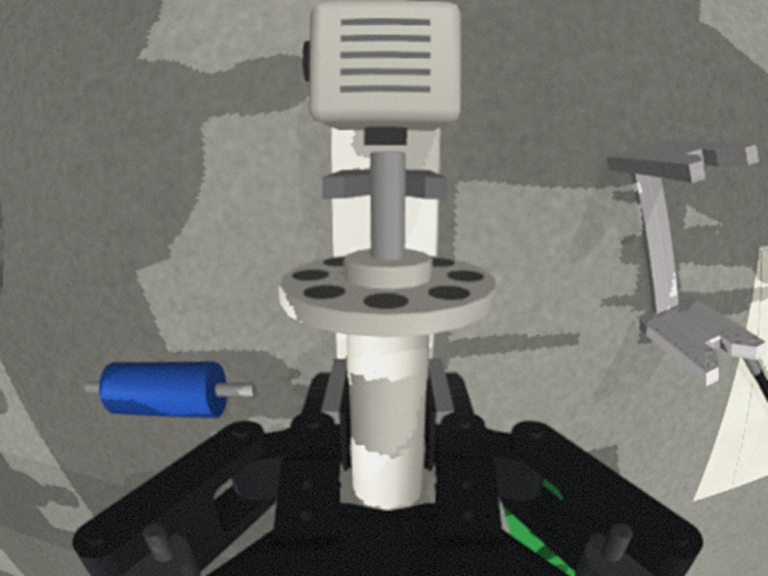

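```bash
python3 -m creep '[[0,-0.05,0,-3,0,0,0],[0,0,0,-3,0,0,0],[0,0,0,-2,0,0,0],[0,0,0,-1.4,0,0,0],[0,0,0,-0.3,0,0,0]]';python3 -m creep '[[0,0,0,-0.1,0,0,0],[0,0,0,0,0,0,0],[0,0,0,0,0,0,0]]'; python3 - <<'E'
from h import *
st();s=imaging.snapshot('scene');save('s14',s['color'][130:220,160:260],6)
E
```

```text
time_s: 25.4
ee_pos: [457.7, -191.1, 59.8]
tool_rot: [[0.267, 0.964, -0.001], [0.964, -0.267, 0.0], [0.0, -0.001, -1.0]]
force: [0.1, -0.1, -1.7]
opening: 24.2
time_s: 25.78
ee_pos: [458.0, -191.2, 59.9]
tool_rot: [[0.267, 0.964, 0.001], [0.964, -0.267, -0.0], [-0.0, 0.001, -1.0]]
force: [-1.0, -0.5, -2.2]
opening: 24.0
25.775 [ 458.  -191.2   59.9] yawY -15.47 z [ 0.001 -0.    -1.   ] F [-1.  -0.5 -2.2] op 24.0
```

View pics/s14.png

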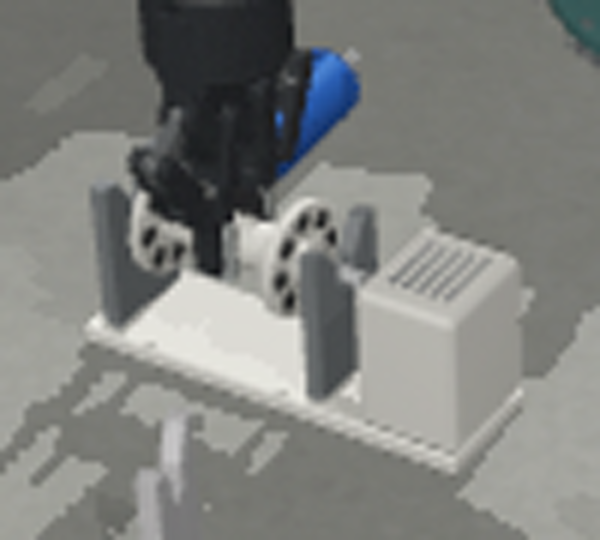

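```bash
python3 -m creep '[[0,0,0,-0.15,0,0,0],[1,0,0,0,0,0,0],[1,0,0,0,0,0,0],[1,0,0,0,0,0,0],[1,0,0,3,0,0,0]]'; python3 -m creep '[[1,0,0,6,0,0,0],[1,0,0,6,0,0,0],[1,0,0,3,0,0,0],[1,0,0,0,0,0,0],[1,0,0,0,0,0,0]]'; python3 - <<'E'
from h import *
st();s=imaging.snapshot('wrist');save('w15',s['color'],1.5);k=1/1.5
np.save('w15.npy',s,allow_pickle=True)
s=imaging.snapshot('scene');save('s15',s['color'][120:270,130:370],3.2)
w=pts(s).reshape(-1,3)
for n,x,y,yaw in(('disc',458.7,-191.1,-15.5),('roller',668.4,190.9,-13.1),('slim',459.9,229.4,6.1)):
    a=np.radians(yaw);d=w[:,:2]-np.array([x,y]);ly=-d[:,0]*np.sin(a)+d[:,1]*np.cos(a);lx=d[:,0]*np.cos(a)+d[:,1]*np.sin(a)
    for lo,hi in((-32,-12),(-10,10),(12,32)):
        m=(abs(lx)<24)&(ly>lo)&(ly<hi)&(w[:,2]>60)&(w[:,2]<120);print(n,m.sum(),w[m,2].max().round(1),np.median(lx[m]).round(1))
for q in('wash_bottle','tube_rack','vial'):
    for r in nets.silhouettes('scene',q)[:1]: print(q,r['box'])
E
```

```text
time_s: 26.45
ee_pos: [456.7, -190.6, 86.2]
tool_rot: [[0.267, 0.964, -0.003], [0.964, -0.267, 0.002], [0.001, -0.004, -1.0]]
force: [0.1, -1.3, 0.3]
opening: 85.8
time_s: 27.08
ee_pos: [457.5, -191.0, 236.8]
tool_rot: [[0.267, 0.964, -0.001], [0.964, -0.267, 0.0], [0.0, -0.001, -1.0]]
force: [-0.7, -0.1, 0.3]
opening: 85.6
27.075 [ 457.5 -191.   236.8] yawY -15.46 z [-0.001  0.    -1.   ] F [-0.7 -0.1  0.3] op 85.6
disc 45 88.1 9.5
disc 46 86.9 9.0
disc 38 88.8 10.0
roller 118 96.8 14.2
roller 119 97.9 15.5
roller 125 97.7 14.5
slim 39 82.8 5.0
slim 35 84.2 5.2
slim 40 83.3 4.5
wash_bottle [423.9, 194.9, 459.3, 265.9]
tube_rack [72.2, 167.6, 133.5, 192.9]
vial [260.2, 204.6, 267.0, 221.1]
```

View pics/w15.png

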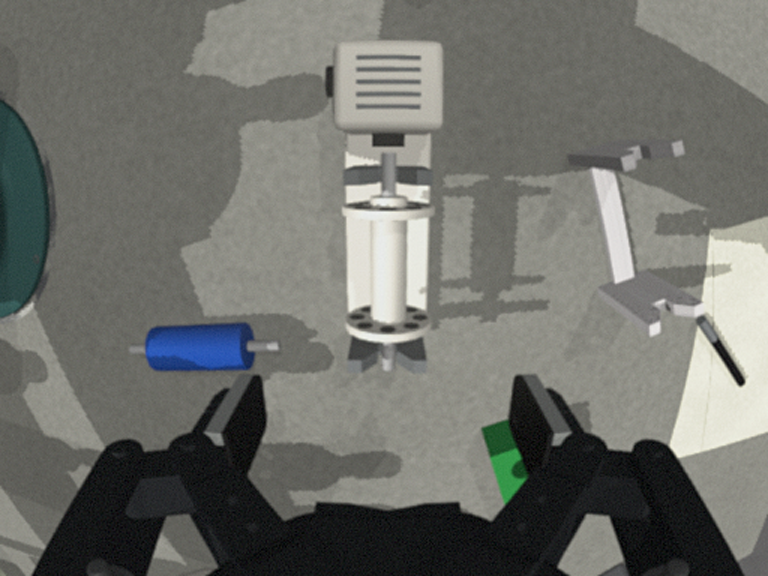

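View pics/s15.png

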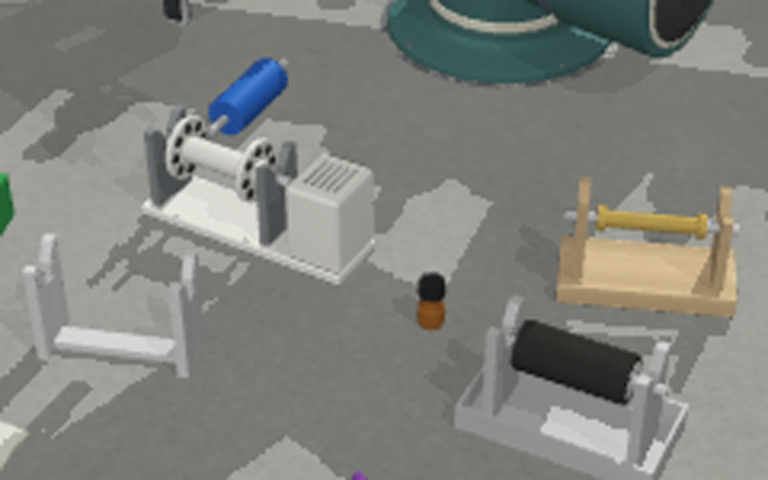

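All three rotors are seated level and the bystanders have not moved. Handing in.

```bash
python3 - <<'E'
from h import *
print(workorder.finish_job());st()
E
```

```text
the job is handed in; nothing more can be done
None
the job is handed in; nothing more can be done
```

The changeover is done and handed in at about 27 s of the 102 s allowed; the hand-in itself gives no verdict.

I parked the disc rotor on the spare stand. Then I moved the brass spindle to the storage stand, the black roller to the drip-tray stand, and the disc rotor into the drive unit.

- **Parked disc rotor:** its hub top read 87–89 mm at its highest points (88 expected), and it sat level in both slots.
- **Final heights:** the highest point on each rotor read 87–89 mm for the disc hub, 97–98 mm for the roller (97 expected) and 83–84 mm for the spindle (83 expected). They read level to about 2 mm along their length.
- **Pictures:** the last ones show all three axles down in both slots. The gripper was open and clear, 237 mm above the bench.
- **Bystanders:** the wash bottle, tube rack and vial were found within about 3 pixels of where they started.
- **Disagreements:** my first fit of the drive and storage stands was poor because the rotors were in view. The storage stand refitted well once empty. I did not refit the drive unit, but the wrist pictures agreed with its fit to about 1–2 mm. The wrist pictures also suggested sideways offsets of 1–2 mm before some lowerings, which the slots tolerate.
- **Not checked:** I did not recheck the spindle's and roller's final positions with a close wrist view after release, only by scene-camera depth.

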